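Let the blue tube rotator run back

TASK

Two hand-wound tube rotators stand on the bench, each with its spring wound up and held by a ratchet pawl. On the blue one, lift the pawl by its black knob clear of the toothed wheel and keep it up until the blue drum has turned all the way back to its stop, then lower or drop the pawl fully back into the teeth and let go. Leave the red one wound up.

Things in the scene. Friction and masses are not known exactly. Their poses are not given: they have to be found in the camera images.
- blue_knob (a point): Centre of the upright round black knob (20 mm across, 29 mm tall) at the free end of the blue rotator's pawl; pawl down: 140 mm above the bench, pawl arm's top 24 mm below it, rest of the rotator under 119 mm. Its frame turns with the pawl: x from knob towards hinge (level, pawl down), y along the hinge axis, z up the knob. The hinge axis lies 112 mm along +x and 30 mm along -z from here.
- blue_pawl (a joint): Angle of the blue rotator's dark steel pawl, rad: 0 = fully down between teeth, grows as its knob is lifted, clear of the teeth above 0.15, upper stop 0.6. At 0.3 the knob has moved 33 mm up and 14 mm towards the hinge and leans 0.3 rad that way. Lifting takes under 3 N; it falls back by its own weight.
- blue_drum (a joint): Angle of the blue drum and its toothed wheel (84 mm across), rad: 0 = fully turned back, on its stop; starts wound to 1.5 to 3.2. While the pawl is clear its spring turns it back by itself in up to 6 s; at 0 the pawl drops fully between teeth. Rotator fixed on a 170 x 120 mm plate, turned up to 0.3 rad, knob on the robot's side, left or right of the red one.
- red_drum (a joint): The same angle for the rotator with the red drum, otherwise built alike; it starts wound to 1.5 to 3.2 and must stay wound.

How it is judged:
On the way:
1. the blue rotator's pawl is held clear of the teeth and its drum is turning back (value of joint blue_pawl above 0.12 rad and value of joint blue_drum below 1.2 rad), for 0.1 s.
At the end, for the whole second after the job is handed in: The blue drum is back on its stop (within 0.12 rad), the blue rotator's pawl is down in the teeth (within 0.05 rad of fully down), and the red drum is still wound (above 1.3 rad) (value of joint blue_drum below 0.12 rad and value of joint blue_pawl below 0.05 rad and value of joint red_drum above 1.3 rad); the robot touches nothing.
It fails at once if the red drum is let run back (below 1.3 rad) (value of joint red_drum below 1.3 rad).
It also fails if it takes over 40 s, if anything falls off the work surface, if the arm or the gripper's body presses on something with over 40 N, if the wrist force passes 120 N, or if a joint passes its speed limit or range.

ROBOT

A 7-joint arm with a two-finger parallel gripper is mounted at the origin on the work surface; the furniture and walls round the work are solid. World frame = base frame: x ahead of the robot, y to its left, z up, the work surface at z = 0. Lengths are in m, angles in rad, forces in N, time in s.
With the tool pointing down it reaches from about 0.425 to 0.925 m from the base axis. Payload 6.8 kg.
Tool frame: the origin (TCP) lies at the very end of the fingers, on their centre line; the grasp point (between the pads) lies env.grasp_offset behind it (env.grasp_offset is the distance from the TCP to the grasp point, in m); z points along the fingers, y is the direction in which the jaws open and shut (so a half turn about z gives the same grasp; the last joint's range is limited). The gripper opens to 85 mm and grips with 20 to 120 N. Pads are 22 mm wide; open, the fingers measure 114 mm over their backs; the gripper's body (76 mm by 85 mm) begins 54 mm behind the grasp point. The pads swing forward as they close: fully open they stand 13 mm farther back than shut.
Start: joints at [-1.429, 0.477, 0.022, 1.555, -0.011, 1.109, -0.083], TCP at [0.167, 0.654, 0.231] pointing down, gripper open.
Joint ranges: [-2.96, 2.96], [-0.34, 2.1], [-1.41, 1.46], [0.24, 2.44], [-1.37, 4.51], [0.17, 1.92], [-2.96, 2.96]. Speed limits (rad/s): [2.39, 2.39, 3.14, 3.14, 3.14, 3.14, 3.14].

INTERFACE

Orientations are given as a rotation vector (axis times angle).
In Python, from cell import sensors, snapshot, env, models gives the robot as it stands.
- The arm moves only by the tool servo_tool, never from a script. Its argument "plan" is a list of rows, each a list of 6 numbers: the shift along the tool's x, y, z in cm, then the turn, a rotation vector about the tool's x, y, z in degrees. In form: [[x, y, z, wx, wy, wz], ...]. A call has 1 to 8 rows; each row shifts and turns the pose as measured when the row begins, along the tool's axes as they then stand; what a row does not reach is not made up. A row lasts 1/12 s, in which the tool goes at most 41.7 mm and 7.16 degrees, less where a joint would pass 70% of its speed; a pose out of reach is approached as far as the arm can. A call with a gripper value outside its range is refused whole. "fingers" is the closure, from 0 (fully open) to 1 (shut), set as the call begins (left out, the last holds). The fingers move at their own pace and stop on an object; "force" is the grip in N (left out, the last holds). Time passes only in rows, so rows that do not move let the fingers close. It gives the time, the measured TCP pose, the force and the opening at its end, in the units of the state.
- sensors.state(): the state, without advancing time (a new reading comes with each control period).
- snapshot(name): name is "scene" or "top" or "wrist"; returns a dict with "color" (420x560x3 uint8, blue, green, red), "fx", "fy", "cx", "cy" (pixels), "position" and "orientation" of the camera in the world; the wrist camera has in their place "T_tool_cam" (4x4, takes a point from camera to tool coordinates, whose origin is the TCP and whose axes are the flange's). Camera axes: x right, y up, looking along -z (the intrinsics and any distortion apply to the point x, -y, -z); pixel columns grow to the right and rows downward; lengths in m; the calibration is good to about 2 mm. A picture is of the moment at which its call begins: read the wrist's pose just before it. There is no depth.
- env.job_done(): hands the job in, once; it reports no verdict.
Trained networks look in the newest picture that a camera, given by its name, has taken for a name from the list of things; names that differ only in an ending like _2 or _b are one class to them, and where a whole thing is asked for, a point or a joint stands for the part that bears it (a point fixed in the world has none). Each returns a list of dicts, best first, with "conf" (0 to 1); they miss things now and then, are a little off and sometimes report something else, mostly with a low value. They report only what shows in the picture. A call takes as long as a camera call.
- models.cut_out(camera, name): "region" (420x560 bool, what is visible of it) and "extent" ([left, top, right, bottom] in pixels, round what is visible of it).
- models.place_of(camera, name): "uv" ([column, row] in pixels: a listed point, or the origin of a listed thing).
The state is a dict: "t": time; "joints": joint angles; "joint_velocities": joint speeds; "effort": joint torques, N m; "ee_pos": TCP position; "ee_rot": TCP orientation; "ft_force": force on the tool from outside, world axes, zero at the start; "moment": the same for the moment, N m; "finger_gap": finger opening in m.
Only numpy, scipy, OpenCV 4.12 (cv2) and the standard library are available. Lean on these libraries where they do the work, as an engineer would, in place of code of your own. Each camera call takes 0.05 s, during which the arm holds its last target. There are 200 camera calls.

## Working session

There is one attempt and no reset: what is moved stays moved. The work goes in short steps, Python scripts to look and compute and a tool call to move; the robot and the scene stay as the last step left them, time stands still between calls to the robot, and variables do not carry over. Pictures are saved under pics/ and viewed, on a budget of 10 in all, crops included, one or two more only if the job needs it, and the job is handed in when it is done.

Besides the shell and the picture viewer there is one more tool, called after "Call:" as name([rows], argument=value, ...), one row to a line, values as JSON. servo_tool: Moves the arm, as the interface text tells. Its arguments: {"type":"object","properties":{"plan":{"type":"array","items":{"type":"array","items":{"type":"number"}}},"fingers":{"type":"number"},"force":{"type":"number"}},"required":["plan"]}

```bash
mkdir -p pics; ls
cat > h.py <<'E'
import numpy as np, cv2
from scipy.spatial.transform import Rotation as R
from cell import sensors, snapshot, env, models
def cam(name):
    st=sensors.state(); s=snapshot(name)
    if 'T_tool_cam' in s:
        T=np.eye(4);T[:3,:3]=R.from_rotvec(st['ee_rot']).as_matrix();T[:3,3]=st['ee_pos'];T=T@np.array(s['T_tool_cam'])
        p,M=T[:3,3],T[:3,:3]
    else:
        p=np.array(s['position']);o=np.array(s['orientation'])
        M=o if o.shape==(3,3) else R.from_rotvec(o).as_matrix() if o.size==3 else R.from_quat(o).as_matrix()
    return s,p,M
def ray(s,p,M,uv):
    d=M@np.array([(uv[0]-s['cx'])/s['fx'],-(uv[1]-s['cy'])/s['fy'],-1]);return d
def atz(s,p,M,uv,z):
    d=ray(s,p,M,uv);return p+d*(z-p[2])/d[2]
def proj(s,p,M,X):
    c=M.T@(np.array(X)-p);return [s['cx']+s['fx']*c[0]/-c[2],s['cy']+s['fy']*-c[1]/-c[2]]
E
python3 - <<'E'
from h import *
st=sensors.state();print(st,env.grasp_offset)
im=[]
for n in ['scene','top']:
    s,p,M=cam(n);print(n,{k:v for k,v in s.items() if k!='color'})
    cv2.imwrite(f'pics/{n}1.png',s['color'])
    for d in models.place_of(n,'blue_knob')[:3]:print(d,atz(s,p,M,d['uv'],.14))
    for nm in ['blue_drum','red_drum','blue_pawl','blue_knob']:
        for d in models.cut_out(n,nm)[:2]:print(nm,d['conf'],d['extent'])
E
```

```text
pics
{'t': 0.0, 'joints': array([-1.42910436,  0.47779806,  0.02235807,  1.55645269, -0.01149597,
        1.10930446, -0.08309433]), 'joint_velocities': array([-0.00083619, -0.00082166,  0.00158709, -0.00081656,  0.00080697,
       -0.0004775 ,  0.0011418 ]), 'effort': array([-3.07501878e-04, -5.96437633e+01,  1.60755102e+00, -2.81199092e+01,
        1.24006905e-02,  9.21606144e-03,  3.10900668e-05]), 'ee_pos': array([0.1667416 , 0.65346789, 0.23032692]), 'ee_rot': array([-3.91322907e-01, -3.11704301e+00,  2.87814504e-03]), 'ft_force': array([ 0.15020846, -0.07709259,  0.39288172]), 'moment': array([ 0.02177496, -0.01356323,  0.01499478]), 'finger_gap': 0.08517391721757835} 0.0187
scene {'fx': 472.15475281189316, 'fy': 472.15475281189316, 'cx': 274.4088719002129, 'cy': 207.8994996709985, 'position': array([-0.07263294, -0.3624123 ,  0.76938245]), 'orientation': array([ 0.7956483 , -0.43849824, -0.990606  ])}
{'uv': [368.8, 248.6], 'conf': 0.79} [ 0.54853165 -0.19495119  0.14      ]
blue_drum 0.97 [314.8, 235.6, 375.8, 280.4]
red_drum 0.96 [186.3, 196.6, 233.9, 248.7]
blue_pawl 0.79 [365.2, 219.3, 377.3, 266.2]
blue_knob 0.84 [361.2, 219.2, 377.4, 263.0]
top {'fx': 419.90262415427867, 'fy': 419.90262415427867, 'cx': 279.7462230905197, 'cy': 210.71059101818486, 'position': array([0.45319142, 0.0256217 , 0.98175874]), 'orientation': array([ 0.07050386, -0.12781536, -1.57087829])}
{'uv': [376.3, 215.0], 'conf': 0.62} [ 0.55116637 -0.20212244  0.14      ]
blue_drum 0.61 [308.3, 182.6, 368.4, 224.9]
red_drum 0.96 [169.8, 209.8, 223.5, 250.6]
blue_pawl 0.82 [354.7, 168.3, 381.5, 224.7]
blue_knob 0.78 [358.5, 160.6, 381.2, 223.0]
```

View pics/top1.png

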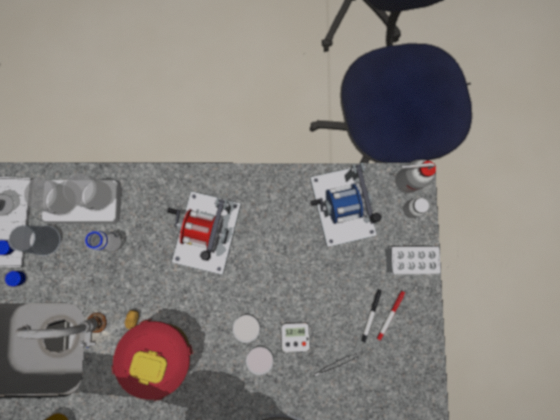

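View pics/scene1.png

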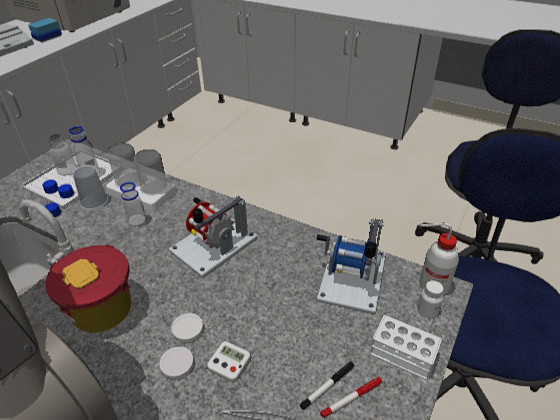

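The top view shows the blue rotator on the right, its knob near (376,216) and its hinge near (360,172). The red one is on the left at about (205,230). The scene view has the blue knob near (370,247). There is a faucet near the path, so I'll triangulate that too.

Run:
```python
from h import *
a=cam('scene');b=cam('top')
def tri(u,v):
    A=[];y=[]
    for c,uv in((a,u),(b,v)):
        d=ray(*c,uv);d/=np.linalg.norm(d);P=np.eye(3)-np.outer(d,d);A.append(P);y.append(P@c[1])
    x,*_=np.linalg.lstsq(np.vstack(A),np.hstack(y),rcond=None);return x.round(3),np.abs(np.vstack(A)@x-np.hstack(y)).max().round(4)
print('knob net',tri([368.8,248.6],[376.3,215]))
print('faucet top/stem',tri([35,204],[40,332]),tri([62,232],[97,315]))
print('bottle cap',tri([447,240],[428,168]))
print('bin lid',tri([80,272],[150,366]))
for uv in ([376,216],[360,172],[311,183],[330,245],[375,236]):print(uv,atz(*b,uv,.14).round(3),atz(*b,uv,.0).round(3))
```

```text
knob net (array([ 0.549, -0.198,  0.142]), np.float64(0.0029))
faucet top/stem (array([0.327, 0.448, 0.155]), np.float64(0.0012)) (array([0.339, 0.38 , 0.097]), np.float64(0.013))
bottle cap (array([ 0.651, -0.316,  0.132]), np.float64(0.0009))
bin lid (array([0.255, 0.251, 0.123]), np.float64(0.0018))
[376, 216] [ 0.549 -0.201  0.14 ] [ 0.565 -0.239  0.   ]
[360, 172] [ 0.64  -0.171  0.14 ] [ 0.672 -0.204  0.   ]
[311, 183] [ 0.617 -0.07   0.14 ] [ 0.644 -0.085  0.   ]
[330, 245] [ 0.491 -0.106  0.14 ] [ 0.497 -0.128  0.   ]
[375, 236] [ 0.508 -0.198  0.14 ] [ 0.518 -0.235  0.   ]
```

The knob triangulates to about (0.549, -0.199, 0.142), which matches the given height. Yaw is about 0.29, and everything in the path is below 0.16. I'll sweep across high.

Call:
servo_tool([
  [-3.5,-0.3,-0.8,0,0,4.5],
  [-3.5,-0.3,-0.8,0,0,4.5],
  [-3.5,-0.3,-0.8,0,0,4.5],
  [-3.5,-0.3,-0.8,0,0,4.5],
  [-3.5,-0.2,-0.8,0,0,3.4],
  [-3.5,-0.2,-0.8,0,0,3.4],
  [-3.5,-0.2,-0.8,0,0,3.4],
  [-3.5,-0.2,-0.8,0,0,3.4],
], fingers=0.3, force=30)

```text
t: 1.37
ee_pos: [0.3954, 0.5023, 0.2937]
ee_rot: [-1.227, -2.884, 0.004]
ft_force: [0.1, 0.5, 1.1]
finger_gap: 0.0597
```

Call:
servo_tool([
  [-3.8,-0.5,0,0,0,4],
  [-3.8,-0.5,0,0,0,4],
  [-3.8,-0.5,0,0,0,4],
  [-3.8,-0.5,0,0,0,4],
  [-3.8,-0.2,0,0,0,4],
  [-3.8,-0.2,0,0,0,4],
  [-3.8,0,0,0,0,4],
  [-3.8,0,0,0,0,4],
])

```text
t: 2.03
ee_pos: [0.5311, 0.2157, 0.2959]
ee_rot: [-2.01, -2.407, -0.009]
ft_force: [0.5, -0.0, 0.1]
finger_gap: 0.0598
```

```bash
cat >> h.py <<'E'
def to(goal,yaw,n):
    st=sensors.state();M=R.from_rotvec(st['ee_rot'])
    x=[np.cos(yaw),np.sin(yaw),0];z=np.array([0,0,-1.]);G=R.from_matrix(np.array([x,np.cross(z,x),z]).T)
    d=M.inv().apply(np.array(goal)-st['ee_pos']);w=np.degrees((M.inv()*G).as_rotvec())
    print('pos',st['ee_pos'].round(4),'joints',st['joints'].round(2),'total cm',(100*d).round(2),'deg',w.round(1),'n rows for turn',n)
E
python3 -c "
from h import *
to([.549,-.199,.29],.288,0)"
```

```text
pos [0.5311 0.2157 0.2959] joints [-0.85  0.26  0.44  1.75 -0.13  1.15 -0.19] total cm [-41.12  -5.65   0.25] deg [-0.3 -0.4 83.8] n rows for turn 0
```

Call:
servo_tool([
  [-3.8,-0.5,0,0,0,0],
  [-3.8,-0.5,0,0,0,0],
  [-3.8,-0.5,0,0,0,0],
  [-3.8,-0.5,0,0,0,0],
  [-3.8,-0.5,0,0,0,0],
  [-3.8,-0.5,0,0,0,0],
  [-3.8,-0.5,0,0,0,0],
  [-3.8,-0.5,0,0,0,0],
])

```text
t: 2.7
ee_pos: [0.545, -0.1057, 0.2955]
ee_rot: [-2.016, -2.406, -0.019]
ft_force: [0.4, 0.1, -0.1]
finger_gap: 0.06
```

Call:
servo_tool([
  [0,0,0,0,0,7],
  [0,0,0,0,0,7],
  [0,0,0,0,0,7],
  [0,0,0,0,0,7],
  [0,0,0,0,0,7],
  [0,0,0,0,0,7],
  [0,0,0,0,0,7],
  [0,0,0,0,0,7],
])

```text
t: 3.37
ee_pos: [0.5425, -0.1226, 0.298]
ee_rot: [-2.924, -1.14, -0.02]
ft_force: [-0.3, 0.8, 0.7]
finger_gap: 0.0596
```

```bash
python3 -c "
from h import *
to([.549,-.199,.29],.288,0)"
```

```text
pos [ 0.5425 -0.1226  0.298 ] joints [-0.54  0.27  0.8   1.81 -0.22  1.15 -0.49] total cm [-4.7   6.07  0.75] deg [-0.1 -0.8 26.1] n rows for turn 0
```

Call:
servo_tool([
  [-2.3,3.0,0,0,0,0],
  [-2.3,3.0,0,0,0,0],
  [0,0,0,0,0,6.7],
  [0,0,0,0,0,6.7],
  [0,0,0,0,0,6.7],
  [0,0,0,0,0,6.7],
  [0,0,0,0,0,0],
])

```text
t: 3.95
ee_pos: [0.5502, -0.1994, 0.2983]
ee_rot: [-3.11, -0.391, -0.023]
ft_force: [0.5, 0.4, -0.3]
finger_gap: 0.0596
```

Run:
```python
from h import *
to([.549,-.199,.29],.288,0)
c=cam('wrist')
im=c[0]['color'].copy()
for d in models.place_of('wrist','blue_knob')[:3]:print(d,atz(*c,d['uv'],.14).round(4));cv2.circle(im,tuple(int(x) for x in d['uv']),3,(0,255,0),1)
for nm in ['blue_pawl','blue_knob']:
    for d in models.cut_out('wrist',nm)[:2]:print(nm,d['conf'],d['extent'])
print(c[1])
cv2.imwrite('pics/w1.png',im)
```

```text
pos [ 0.5502 -0.1994  0.2983] joints [-0.46  0.37  0.93  1.75 -0.33  1.18 -0.75] total cm [-0.12 -0.06  0.82] deg [-0.3 -0.9 -2.2] n rows for turn 0
{'uv': [272.6, 199.6], 'conf': 0.9} [ 0.5432 -0.1977  0.14  ]
blue_pawl 0.71 [261.3, 51.4, 288.0, 210.6]
blue_knob 0.62 [263.0, 53.7, 284.2, 206.2]
[ 0.61454919 -0.18313882  0.4415704 ]
```

View pics/w1.png

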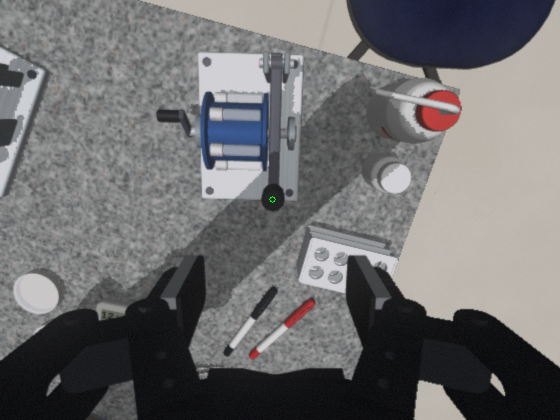

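The wrist view has the blue knob at (272,199), with the arm running up to the hinge at about (277,62), lined up with the tool. I'll descend partway and measure again.

Call:
servo_tool([
  [0,0,2.5,0,0,-1],
  [0,0,2.5,0,-0.8,-1],
  [0,0,2.3,0,0,0],
  [0,0,0,0,0,0],
])

```text
t: 4.48
ee_pos: [0.5531, -0.1977, 0.2251]
ee_rot: [-3.1, -0.48, -0.01]
ft_force: [-0.3, 1.3, -0.3]
finger_gap: 0.0599
```

Run:
```python
from h import *
c=cam('wrist')
im=c[0]['color'].copy()
for d in models.place_of('wrist','blue_knob')[:3]:print(d,atz(*c,d['uv'],.14).round(4));cv2.circle(im,tuple(int(x) for x in d['uv']),3,(0,255,0),1)
for k,X in (('a',[.549,-.199,.1545]),('b',[.544,-.198,.1545])):
    u=proj(*c,X);cv2.circle(im,tuple(int(x) for x in u),2,(0,0,255) if k=='a' else (255,255,0),1);print(k,u)
print(c[1]);to([.547,-.198,.125],.288,0)
cv2.imwrite('pics/w2.png',im)
```

```text
{'uv': [273.2, 227.1], 'conf': 0.7} [ 0.5445 -0.1983  0.14  ]
a [np.float64(276.2401483176234), np.float64(228.20786091741724)]
b [np.float64(272.3411589986459), np.float64(234.8902146486327)]
[ 0.61746256 -0.17734002  0.36791992]
pos [ 0.555  -0.1991  0.2289] joints [-0.4   0.44  0.87  1.82 -0.39  1.05 -0.65] total cm [-0.85 -0.33 10.38] deg [-0.1 -0.7  1. ] n rows for turn 0
```

View pics/w2.png

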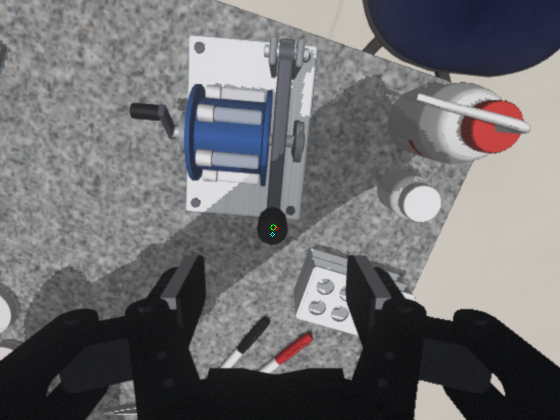

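Run:
```python
from h import *
c=cam('wrist')
k=atz(*c,[272.5,226.5],.14);h=atz(*c,[287,52],.113)
print(k,h,np.linalg.norm((h-k)[:2]),np.arctan2(*(h-k)[1::-1]))
q=[atz(*c,u,.006) for u in ([190,37],[187,210],[317,40],[298,217])]
print(np.round(q,3));
for i,j in((1,0),(3,2)):d=q[i-0]*0+q[j]-q[i];print(np.arctan2(d[1],d[0]),np.linalg.norm(d))
for _ in range(2):
    cam('wrist');to([.546,-.198,.125],.27,0)
```

```text
[ 0.54584823 -0.19954837  0.14      ] [ 0.65806938 -0.17434534  0.113     ] 0.11501643626917592 0.2209180381773811
[[ 0.659 -0.081  0.006]
 [ 0.494 -0.119  0.006]
 [ 0.693 -0.196  0.006]
 [ 0.522 -0.234  0.006]]
0.22549220671234463 0.16960697244892317
0.21984804048471412 0.17486557991932322
pos [ 0.5558 -0.1998  0.2304] joints [-0.4   0.44  0.87  1.82 -0.39  1.05 -0.65] total cm [-1.04 -0.47 10.53] deg [ 0.  -0.8  2. ] n rows for turn 0
pos [ 0.5559 -0.1998  0.2305] joints [-0.4   0.44  0.87  1.81 -0.39  1.05 -0.65] total cm [-1.05 -0.48 10.54] deg [ 0.  -0.9  2. ] n rows for turn 0
```

Call:
servo_tool([
  [-0.9,-0.4,0,0,-0.8,4.6],
  [0,0,2.0,0,0,0],
  [0,0,2.0,0,0,0],
  [0,0,1.5,0,0,0],
  [0,0,0,0,0,0],
  [0,0,0,0,0,0],
])

```text
t: 5.23
ee_pos: [0.5517, -0.2008, 0.1833]
ee_rot: [3.118, 0.349, 0.026]
ft_force: [0.5, -0.5, 0.4]
finger_gap: 0.0598
```

Run:
```python
from h import *
c=cam('wrist')
im=c[0]['color'].copy()
for d in models.place_of('wrist','blue_knob')[:3]:print(d,atz(*c,d['uv'],.14).round(4));cv2.circle(im,tuple(int(x) for x in d['uv']),3,(0,255,0),1)
to([.546,-.199,.124],.225,0)
cv2.imwrite('pics/w3.png',im)
```

```text
{'uv': [264.9, 246.3], 'conf': 0.68} [ 0.5452 -0.1963  0.14  ]
pos [ 0.5519 -0.2008  0.1836] joints [-0.38  0.49  0.85  1.87 -0.45  0.96 -0.68] total cm [-0.63 -0.34  5.95] deg [ 0.3 -0.9 -0.1] n rows for turn 0
```

View pics/w3.png

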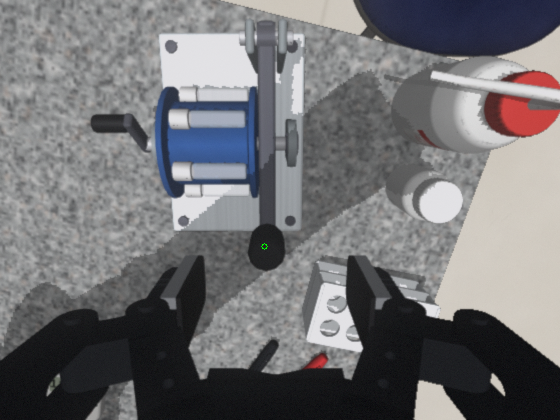

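Call:
servo_tool([
  [-0.6,-0.4,0,0,-0.8,0],
  [0,0,1.5,0,0,0],
  [0,0,1.5,0,0,0],
  [0,0,1.4,0,0,0],
  [0,0,1.0,0,0,0],
  [0,0,0.3,0,0,0],
  [0,0,0,0,0,0],
])

```text
t: 5.92
ee_pos: [0.5479, -0.1989, 0.1302]
ee_rot: [3.114, 0.351, 0.015]
ft_force: [0.4, -0.3, 0.4]
finger_gap: 0.0598
```

Run:
```python
from h import *
c=cam('wrist')
im=c[0]['color'].copy()
for d in models.place_of('wrist','blue_knob')[:3]:print(d,atz(*c,d['uv'],.14).round(4));cv2.circle(im,tuple(int(x) for x in d['uv']),3,(0,255,0),1)
to([.546,-.198,.124],.225,0);print(sensors.state()['ft_force'])
cv2.imwrite('pics/w4.png',im)
```

```text
{'uv': [273.4, 285.3], 'conf': 0.93} [ 0.5457 -0.1981  0.14  ]
pos [ 0.5483 -0.1991  0.1309] joints [-0.35  0.56  0.79  1.92 -0.51  0.87 -0.63] total cm [-0.21 -0.17  0.69] deg [ 0.5 -0.6 -0.1] n rows for turn 0
[ 1.00580562  0.1374863  -0.25501958]
```

View pics/w4.png

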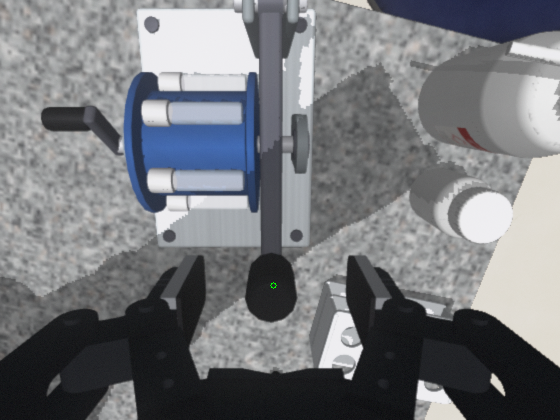

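The knob (272,288) now sits between the pads. I'll make the last small descent and grip.

Call:
servo_tool([
  [-0.2,-0.2,0.5,0,0,0],
  [0,0,0,0,0,0],
])

```text
t: 6.18
ee_pos: [0.5464, -0.1979, 0.1265]
ee_rot: [3.113, 0.35, 0.019]
ft_force: [-0.3, 0.2, 0.2]
finger_gap: 0.0602
```

Call:
servo_tool([
  [0,0,0,0,0,0],
  [0,0,0,0,0,0],
  [0,0,0,0,0,0],
  [0,0,0,0,0,0],
  [0,0,0,0,0,0],
  [0,0,0,0,0,0],
], fingers=1, force=30)

```text
t: 6.68
ee_pos: [0.5466, -0.1973, 0.1275]
ee_rot: [3.114, 0.351, 0.021]
ft_force: [-0.1, 0.2, -1.6]
finger_gap: 0.0192
```

Call:
servo_tool([
  [0.09,0,-0.56,0,-2.9,0],
  [0.09,0,-0.56,0,-2.9,0],
  [0.09,0,-0.56,0,-2.9,0],
  [0.09,0,-0.56,0,-2.9,0],
  [0.09,0,-0.56,0,-2.9,0],
  [0.09,0,-0.56,0,-2.9,0],
  [0,0,0,0,0,0],
])

```text
t: 7.27
ee_pos: [0.5575, -0.1949, 0.1616]
ee_rot: [3.042, 0.339, -0.461]
ft_force: [-3.6, 0.7, 1.2]
finger_gap: 0.0189
```

Run:
```python
from h import *
to([.5466,-.1973,.1275],.225,0);s=sensors.state();print(s['ft_force'],s['finger_gap'])
c=cam('scene');im=c[0]['color'];cv2.imwrite('pics/s2.png',cv2.resize(im[150:330,250:490],None,fx=3,fy=3,interpolation=cv2.INTER_CUBIC))
c=cam('wrist');cv2.imwrite('pics/w5.png',c[0]['color'])
```

```text
pos [ 0.5575 -0.1949  0.1616] joints [-0.39  0.71  0.86  1.68 -0.36  1.24 -0.79] total cm [-0.05 -0.05  3.58] deg [ 0.7 17.3 -0.2] n rows for turn 0
[-3.57358293  0.71645038  1.23831152] 0.018927744189036352
```

View pics/w5.png

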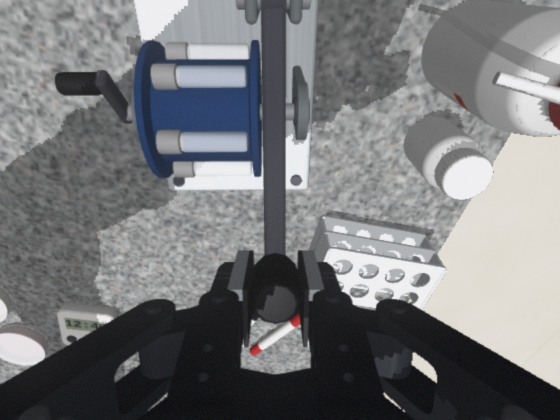

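The knob is gripped at (272,288) with the pawl up about 0.3 rad. I'll hold while the drum runs back.

Call:
servo_tool([
  [0,0,0,0,0,0],
  [0,0,0,0,0,0],
  [0,0,0,0,0,0],
  [0,0,0,0,0,0],
  [0,0,0,0,0,0],
  [0,0,0,0,0,0],
  [0,0,0,0,0,0],
  [0,0,0,0,0,0],
])

```text
t: 8.03
ee_pos: [0.5569, -0.1949, 0.1604]
ee_rot: [3.049, 0.335, -0.444]
ft_force: [0.1, 0.2, -0.8]
finger_gap: 0.0185
```

Call:
servo_tool([
  [0,0,0,0,0,0],
  [0,0,0,0,0,0],
  [0,0,0,0,0,0],
  [0,0,0,0,0,0],
  [0,0,0,0,0,0],
  [0,0,0,0,0,0],
  [0,0,0,0,0,0],
  [0,0,0,0,0,0],
])

```text
t: 8.7
ee_pos: [0.5568, -0.195, 0.1604]
ee_rot: [3.049, 0.335, -0.444]
ft_force: [-0.8, -0.3, -0.6]
finger_gap: 0.0188
```

Run:
```python
from h import *
p=None
for i in range(60):
    g=cv2.cvtColor(cam('wrist')[0]['color'],cv2.COLOR_BGR2GRAY)[35:180,40:260].astype(float)
    if i%6==0:
        if p is not None:print(round(sensors.state()['t'],2),np.abs(g-p).mean().round(2))
        p=g
to([.5466,-.1973,.1275],.225,0)
```

```text
9.05 17.78
9.35 16.53
9.65 15.47
9.95 15.07
10.25 14.63
10.55 14.77
10.85 14.83
11.15 10.0
11.45 1.04
pos [ 0.5568 -0.195   0.1603] joints [-0.39  0.71  0.86  1.68 -0.36  1.22 -0.79] total cm [-0.06 -0.03  3.45] deg [ 0.6 16.6 -0.3] n rows for turn 0
```

Drum motion stopped at about t=11.2. I'll hold a little longer, then lower along the same arc.

Call:
servo_tool([
  [0,0,0,0,0,0],
  [0,0,0,0,0,0],
  [0,0,0,0,0,0],
  [0,0,0,0,0,0],
  [0,0,0,0,0,0],
  [0,0,0,0,0,0],
  [0,0,0,0,0,0],
  [0,0,0,0,0,0],
])

```text
t: 12.37
ee_pos: [0.5568, -0.195, 0.1604]
ee_rot: [3.049, 0.335, -0.444]
ft_force: [-1.4, -0.7, -1.3]
finger_gap: 0.0185
```

Run:
```python
from h import *
p=None
for i in range(11):
    g=cv2.cvtColor(cam('wrist')[0]['color'],cv2.COLOR_BGR2GRAY)[35:180,40:260].astype(float)
    if i%5==0:
        if p is not None:print(round(sensors.state()['t'],2),np.abs(g-p).mean().round(2))
        p=g
```

```text
12.67 1.04
12.92 1.04
```

Call:
servo_tool([
  [-0.09,0,0.56,0,2.9,0],
  [-0.09,0,0.56,0,2.9,0],
  [-0.09,0,0.56,0,2.9,0],
  [-0.09,0,0.56,0,2.9,0],
  [-0.09,0,0.56,0,2.9,0],
  [0,0,0,0,0,0],
])

```text
t: 13.42
ee_pos: [0.5477, -0.1971, 0.1331]
ee_rot: [3.108, 0.343, -0.04]
ft_force: [3.9, -2.2, -1.7]
finger_gap: 0.0187
```

Run:
```python
from h import *
to([.5466,-.1973,.1275],.225,0);print(sensors.state()['ft_force'])
```

```text
pos [ 0.5477 -0.1971  0.1331] joints [-0.36  0.57  0.81  1.9  -0.49  0.9  -0.67] total cm [-0.1  -0.01  0.57] deg [ 0.7  1.5 -0.3] n rows for turn 0
[ 3.86522757 -2.21074753 -1.69313952]
```

Call:
servo_tool([
  [-0.1,0,0.4,0,1.0,0],
  [0,0,0,0,0,0],
])

```text
t: 13.58
ee_pos: [0.5469, -0.1973, 0.1297]
ee_rot: [3.11, 0.343, -0.008]
ft_force: [1.8, -0.7, -1.1]
finger_gap: 0.0188
```

Call:
servo_tool([
  [0,0,0,0,0,0],
  [0,0,0,0,0,0],
  [0,0,0,0,0,0],
  [0,0,0,0,0,0],
  [0,0,0,0,0,0],
  [0,0,0,0,0,0],
], fingers=0.3)

```text
t: 14.08
ee_pos: [0.5478, -0.1981, 0.1308]
ee_rot: [3.108, 0.343, -0.011]
ft_force: [1.1, 0.5, -0.2]
finger_gap: 0.06
```

Call:
servo_tool([
  [0,0,-1.5,0,0,0],
  [0,0,-2,0,0,0],
  [0,0,-2,0,0,0],
  [0,0,-2,0,0,0],
  [0,0,-2,0,0,0],
  [0,0,0,0,0,0],
  [0,0,0,0,0,0],
])

```text
t: 14.67
ee_pos: [0.5473, -0.1965, 0.2286]
ee_rot: [3.108, 0.343, -0.02]
ft_force: [-0.9, -0.0, 0.1]
finger_gap: 0.0596
```

Run:
```python
from h import *
c=cam('wrist');cv2.imwrite('pics/w6.png',c[0]['color'])
for d in models.place_of('wrist','blue_knob')[:2]:print(d,atz(*c,d['uv'],.14).round(4))
ims=[]
c=cam('scene');ims.append(c[0]['color'][150:330,170:430])
print([ (d['uv'],d['conf']) for d in models.place_of('scene','blue_knob')[:2]])
o=cv2.imread('pics/scene1.png')[150:330,170:430]
cv2.imwrite('pics/cmp.png',cv2.resize(np.vstack([o,ims[0]]),None,fx=1.66,fy=1.66,interpolation=cv2.INTER_CUBIC))
g=lambda i:cv2.cvtColor(i,cv2.COLOR_BGR2GRAY).astype(float)[40:125,0:90]
print('red change',np.abs(g(o)-g(ims[0])).mean())
s=sensors.state();print(s['t'],s['ee_pos'],s['ft_force'])
```

```text
{'uv': [274.2, 218.2], 'conf': 0.69} [ 0.5423 -0.1978  0.14  ]
[([370.6, 249.6], 0.7)]
red change 15.200915032679738
14.8667 [ 0.54655131 -0.19641578  0.22726908] [-0.53727406  0.53452594 -0.26687603]
```

View pics/cmp.png

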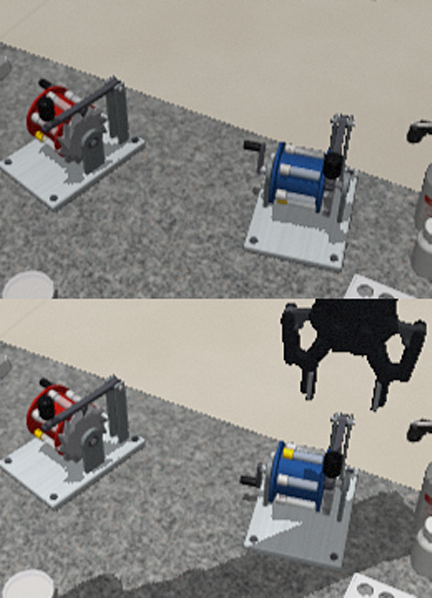

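View pics/w6.png

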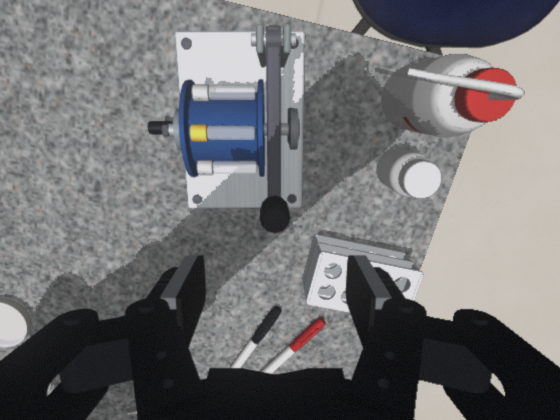

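The blue drum's yellow tube has moved to the top at (200,132). The knob is back at its starting spot, and the red rotator looks the same as before. The gripper is clear, so I'm handing in.

```bash
python3 -c "
from cell import env;print(env.job_done())"
```

```text
the job is handed in; nothing more can be done
None
```

I lifted the blue pawl by its knob to about 0.3 rad and held it until the drum had stopped turning. I then lowered it back along the same arc, let go and handed the job in at about 15 s. No verdict was reported, and the joint angles can't be read directly, so these checks rest on the pictures and arm readings:

- **Blue drum:** the wrist pictures kept changing until about t = 11.2 s, then stayed still for about 1.7 s before I lowered the pawl. I take that as the drum on its stop. The final picture shows it clearly turned from its start.
- **Blue pawl:** the knob is back where it started to within about 2 px in the scene camera. The wrist camera's estimate was within about 4 mm of the earlier ones.
- **Red drum:** it looks unchanged in the before and after pictures. The pixel comparison did not confirm this: it read a mean change of 15 grey levels. I put that down to shadow and lighting, but did not check further.
- **Robot:** the gripper ended about 10 cm above the knob with wrist force near zero. Wrist force readings never exceeded about 5 N.

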